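# Make up a kit from vise, tray and counter plate

### The arm

A 6-joint arm with a two-finger parallel gripper is mounted at the origin on a cart in front of the work surface, level with it; the furniture and walls round the work are solid. World frame = base frame: x ahead of the robot, y to its left, z up, the work surface at z = 0. Lengths are in m, angles in rad, forces in N, time in s.
With the tool pointing down it reaches from about 0.35 to 0.85 m from the base axis. Payload 8.1 kg.
Tool frame: the origin (TCP) lies midway between the tips of the shut fingers; the grasp point (between the pads) lies 19 mm behind it; z points along the fingers, y is the line along which they close (so a half turn about z gives the same grasp; the last joint's range is limited). The gripper opens to 93 mm and grips with 3 to 60 N. Pads are 15 mm wide; open, the fingers measure 128 mm over their backs; the gripper's body (75 mm by 188 mm) begins 65 mm behind the grasp point.
Start: joints at [-0.085, 0.13, 1.488, -0, 1.523, -0.085], TCP at [0.6, 0, 0.219] pointing down, gripper open.
Joint ranges: [-2.96, 2.96], [-0.89, 2.26], [0.02, 2.5], [-1.34, 4.48], [0, 2.73], [-2.66, 2.66]. Speed limits (rad/s): [2.39, 2.39, 2.79, 3.14, 3.14, 3.14].

### API

Orientations are given as a rotation vector (axis times angle).
In Python, from plant import read_state, read_camera, camera_model, close_job gives the robot as it stands. The module is installed in compiled form; this text tells all that it offers.
- The arm moves only by the tool carry_out, never from a script. Its argument "moves" is a list of rows, each an object of numbers: "jaw": the finger opening in m, from 0 to 0.093; "dx", "dy", "dz": the shift along the tool's x, y, z in m; "yaw": the turn about the tool's z in rad. In form: [{"jaw": .., "dx": .., "dy": .., "dz": .., "yaw": ..}, ...]. A call has 1 to 8 rows; each row shifts and turns the commanded pose from where the row before left it, along the tool's axes as they then stand; what a row does not reach is not made up. A row lasts 1/8 s, in which the tool goes at most 62.5 mm and 10.7 degrees, less where a joint would pass 70% of its speed; a pose out of reach is approached as far as the arm can. A call is refused whole if a number of a shift passes 0.0625 or a number of a turn 0.188, either way. A call with a gripper value outside its range is refused whole. The fingers move at their own pace and stop on an object; "grip_force" is the grip in N (left out, the last holds). Time passes only in rows, so rows that do not move let the fingers close. It gives the time, the measured TCP pose, the force, the opening and the grip force at its end, in the units of the state.
- read_state(): the state, without advancing time (a new reading comes with each control period).
- read_camera(name): name is "scene" or "side" or "wrist"; returns the picture (384x512x3 uint8, red, green, blue); there is no depth.
- camera_model(name): a dict with "camera_matrix" (3x3 intrinsics, pixels), "k1" (the pictures are not rectified: a ray, as slopes to the right and down, at radius r is drawn at 1 + k1 r^2 times it, then the intrinsics apply), "view" (4x4, takes a point from world to camera coordinates). Camera axes: x right, y up, looking along -z (the intrinsics and any distortion apply to the point x, -y, -z); pixel columns grow to the right and rows downward; lengths in m; the calibration is good to about 2 mm. A picture is of the moment at which its call begins: read the wrist's pose just before it. camera_model takes no time and is no camera call; for the wrist camera it gives the pose at the moment of the call.
- close_job(): hands the job in; it is judged then, once.
The state is a dict: "t": time; "q": joint angles; "dq": joint speeds; "joint_torque": joint torques, N m; "tool_pos": TCP position; "orientation": TCP orientation; "force": force on the tool from outside, world axes, zero at the start; "wrist_torque": the same for the moment, N m; "opening": finger opening in m; "gripper_force": force on a finger pad.
Only numpy, scipy, OpenCV 4.12 (cv2) and the standard library are available. Lean on these libraries where they do the work, as an engineer would, in place of code of your own. Each camera call takes 0.05 s, during which the arm holds its last target. There are 200 camera calls.

### The job

Make up this kit: slide the blue vise jaw fully back by its red grip, lift the drilled wooden block out and stand it, the same way up, in the rimmed tray on the board. Then book out each of the containers that are in the tray, in the order black-lidded jar, red-lidded jar, orange spool (one may be missing): press it upright and centred down on the sprung counter plate until the plate is fully down, and put it back in the tray. Finish with everything standing upright inside the tray rim and the vise slid fully shut, and leave the tools and tape lying around alone.

Things in the scene. Friction and masses are not known exactly. Their poses are not given: they have to be found in the camera images.
- kit_board: Fixed L-shaped plywood board, 10 mm thick, top at z = 10 mm, that carries the tray and the vise. Its x axis points away from the robot along the vise, y to the left, z up. It lies somewhere else and turned a little differently at each start. A fixed desk fan 0.47 m tall stands to the near left of it (about x 0.20 to 0.44, y -0.17 to 0.18): keep the arm and wrist clear of it.
- tray (a point): Centre of the tray floor (z = 10 mm), axes as the board's. The tray is a square 168 x 168 mm inside, sides along the board's x and y, with a rim 10 mm high and 6 mm thick round it; the floor is flat and undivided.
- vise_bed (a point): Point on the top of the vise bed (28 mm above the bench, 44 mm wide) under the centre of the clamped block, axes as the board's. The fixed jaw (60 mm wide, 30 mm above the bed) has its face 35.5 mm from here along +x; the sliding jaw is on the -x side.
- vise_jaw (a joint): Position of the sliding vise jaw in m: about 0 to 0.002 at the start, shut on the block; grows as the jaw is slid back along the board's -x; 0.035 fully back (stop), -0.070 fully shut with the jaw faces together and no block between. Stays where it is left; about 3 N moves it.
- jaw_grip (a point): Centre of the red upright grip on top of the sliding jaw; moves with it. The grip is 16 mm along the board's x, 36 mm along its y, and stands free from 25 mm below this point (jaw top, 60 mm wide) to 20 mm above it. The jaw face is 28 mm from here along +x, and a steel lip 9 mm long at its top reaches over the block while the jaw is shut, so the block cannot be lifted until the jaw is back.
- block: Drilled light-brown wooden block with dark holes in its top, 50 mm (its x) x 70 mm (its y) x 45 mm high, 110 g, origin at the centre of its underside, z up. At the start it stands on the vise bed with its 70 mm side along the vise, its two 70 x 45 faces (50 mm apart) free to grip.
- counter: Fixed grey counter box 90 x 90 x 26 mm standing on the near right part of the board, origin under its centre.
- counter_plate (a joint): How far the sprung plate is pressed down, m: 0 up, 0.010 fully down (stop). About 5 N starts it and 13 N takes it fully down; it springs back.
- plate_top (a point): Centre of the top of the round sprung plate (72 mm in diameter, flat, no rim), 50 mm above the bench when up; moves with the plate.
- jar: Clear jar with a black lid, 60 mm in diameter, 69 mm high, origin at the centre of its underside, z up. May be absent. Stands in the tray at the start.
- red_jar: Low clear jar with a red lid, 60 mm in diameter, 50 mm high over all (the lid, its top 16 mm, is 53 mm across), origin at the centre of its underside, z up. May be absent. Stands in the tray at the start.
- spool: Orange thread spool standing on end, 58 mm in diameter, 60 mm high, origin at the centre of its underside, z up. May be absent. Stands in the tray at the start.
- screwdriver: Bystander: black screwdriver, 190 mm long, lying on the bench.
- tape: Bystander: roll of black tape, 66 mm in diameter, 18 mm high, on the bench.
- cutter: Bystander: yellow box cutter, 150 mm long, lying on the bench.

How it is judged:
On the way, in this order (a step that is already met when the one before it is completed fails the run):
1. the vise jaw is slid back (value of joint vise_jaw above 0.028 m), for 0.2 s.
2. the block stands in the tray (x of block in the frame of tray between -0.07 and 0.07 m and y of block in the frame of tray between -0.07 and 0.07 m and z of block in the frame of tray between -0.006 and 0.006 m and angle between block's own z axis and vertical below 0.12 rad and linear speed of block below 0.02 m/s), for 0.2 s.
3. the black-lidded jar is pressed down upright on the counter plate until the plate is fully down (z of jar in the frame of counter below 0.0315 m and horizontal distance between jar and plate_top below 0.015 m and angle between jar's own z axis and vertical below 0.15 rad and contact force between jar and counter_plate above 3 N), for 0.2 s.
4. the red-lidded jar is pressed down upright on the counter plate until the plate is fully down (z of red_jar in the frame of counter below 0.0315 m and horizontal distance between red_jar and plate_top below 0.015 m and angle between red_jar's own z axis and vertical below 0.15 rad and contact force between red_jar and counter_plate above 3 N), for 0.2 s.
5. the orange spool is pressed down upright on the counter plate until the plate is fully down (z of spool in the frame of counter below 0.0315 m and horizontal distance between spool and plate_top below 0.015 m and angle between spool's own z axis and vertical below 0.15 rad and contact force between spool and counter_plate above 3 N), for 0.2 s.
At the end, for the whole second after the job is handed in: Block and every container present stand upright (within 7 degrees) on the tray floor (within 6 mm of its height), centres within 70 mm of the tray's centre along both its sides, at rest; the vise jaw is slid shut to within 8 mm of its stop; the counter plate is up again (all of step 2 and x of jar in the frame of tray between -0.07 and 0.07 m and y of jar in the frame of tray between -0.07 and 0.07 m and z of jar in the frame of tray between -0.006 and 0.006 m and angle between each of jar, red_jar, spool's own z axis and vertical below 0.12 rad and linear speed of each of jar, red_jar, spool below 0.02 m/s and x of red_jar in the frame of tray between -0.07 and 0.07 m and y of red_jar in the frame of tray between -0.07 and 0.07 m and z of red_jar in the frame of tray between -0.006 and 0.006 m and x of spool in the frame of tray between -0.07 and 0.07 m and y of spool in the frame of tray between -0.07 and 0.07 m and z of spool in the frame of tray between -0.006 and 0.006 m and value of joint vise_jaw below -0.062 m and value of joint counter_plate below 0.002 m); the robot touches nothing.
It fails at once if the screwdriver on the bench is moved by more than 30 mm (distance of screwdriver from where it was at the start of the episode above 0.03 m).
It fails at once if the tape on the bench is moved by more than 30 mm (distance of tape from where it was at the start of the episode above 0.03 m).
It fails at once if the cutter on the bench is moved by more than 30 mm (distance of cutter from where it was at the start of the episode above 0.03 m).
Of jar, red_jar, spool only 2 to 3 are there at a start; the rules pass over those that are not, and their reading is None.
At some moment in a run one of red_jar, spool may be knocked a few centimetres aside while the robot is not near it.
It also fails if it takes over 210 s, if anything falls off the work surface, if the arm or the gripper's body presses on something with over 40 N, if the wrist force passes 120 N, or if a joint passes its speed limit or range.

## Working session

There is one attempt and no reset: what is moved stays moved. The work goes in short steps, Python scripts to look and compute and a tool call to move; the robot and the scene stay as the last step left them, time stands still between calls to the robot, and variables do not carry over. Pictures are saved under pics/ and viewed, at most 14 in all, crops included, and the job is handed in when it is done.

Besides the shell and the picture viewer there is one more tool, called after "Request:" in YAML: its name, and indented under it one key for each argument. carry_out: Moves the arm, as the interface text tells. Its arguments: {"type":"object","properties":{"moves":{"type":"array","items":{"type":"object","properties":{"jaw":{"type":"number"},"dx":{"type":"number"},"dy":{"type":"number"},"dz":{"type":"number"},"yaw":{"type":"number"}}}},"grip_force":{"type":"number"}},"required":["moves"]}

```bash
mkdir -p pics
cat > h.py <<'E'
import numpy as np, cv2
from plant import *
def snap(n,f=None):
    m=camera_model(n); im=read_camera(n)
    if f: cv2.imwrite('pics/'+f,im[:,:,::-1])
    return im,m
def ray(m,u,v):
    K=np.array(m['camera_matrix'],float);k=m['k1'];V=np.array(m['view'],float)
    d=np.array([(u-K[0,2])/K[0,0],(v-K[1,2])/K[1,1]]);s=d.copy()
    for _ in range(20): s=d/(1+k*(s@s))
    R=V[:3,:3];o=-R.T@V[:3,3]
    return o,R.T@np.array([s[0],-s[1],-1])
def pt(m,u,v,z):
    o,d=ray(m,u,v);return o+d*(z-o[2])/d[2]
def proj(m,P):
    K=np.array(m['camera_matrix'],float);V=np.array(m['view'],float)
    c=V[:3,:3]@np.asarray(P,float)+V[:3,3];s=np.array([c[0],-c[1]])/-c[2];s=s*(1+m['k1']*(s@s))
    return K[0,0]*s[0]+K[0,2],K[1,1]*s[1]+K[1,2]
E
python3 - <<'E'
from h import *
a,_=snap('scene');b,_=snap('side');c,m=snap('wrist')
cv2.imwrite('pics/a.png',a[:,:,::-1]);cv2.imwrite('pics/b.png',b[:,:,::-1]);cv2.imwrite('pics/c.png',c[:,:,::-1])
for n in('scene','side','wrist'):
    m=camera_model(n);print(n,m['k1'],np.round(ray(m,256,192),3).tolist())
print(read_state())
E
```

```text
scene 0.049465185377543734 [[0.047, -0.977, 0.909], [0.398, 0.582, -0.709]]
side -0.08239487330792822 [[1.679, -0.128, 0.621], [-0.907, -0.135, -0.4]]
wrist -0.07871022250918633 [[0.6, 0.083, 0.385], [-0.001, -0.28, -0.96]]
{'t': 0.15, 'q': array([-8.53920473e-02,  1.30994452e-01,  1.48902204e+00,  1.66009131e-05,
        1.52297453e+00, -8.54085580e-02]), 'dq': array([ 0.00137256, -0.00274729, -0.00347877,  0.00017598,  0.00083037,
       -0.00048587]), 'joint_torque': array([ 8.59073725e-05, -5.60473788e+01, -4.92333663e+01,  7.68201635e-02,
        3.05504061e-02, -1.41810942e-04]), 'tool_pos': array([5.99573746e-01, 6.98831977e-05, 2.17828259e-01]), 'orientation': array([-2.22065999e+00, -2.22069486e+00,  1.39465099e-03]), 'force': array([ 0.14525636,  0.33676856, -0.44404471]), 'wrist_torque': array([ 0.01957986,  0.0172571 , -0.01790643]), 'gripper_force': 0.0, 'opening': 0.09268497362935949}
```

View pics/a.png

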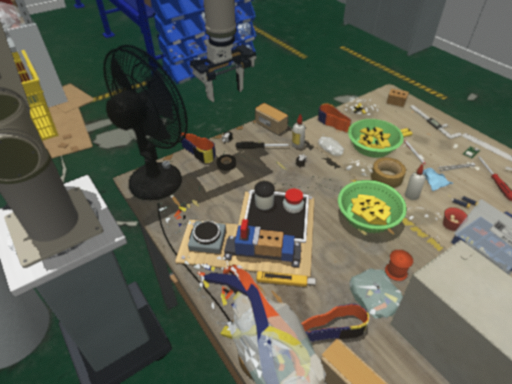

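View pics/b.png

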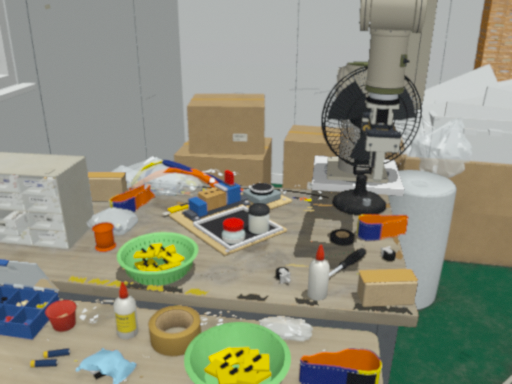

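View pics/c.png

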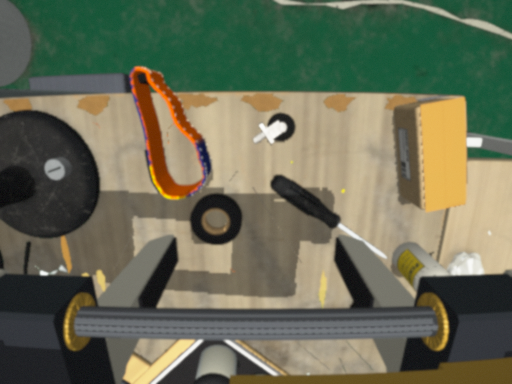

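Scene view: tray around (278,215) holding the black-lidded jar (264,195) and the red-lidded jar (293,201). No spool is in it. The counter is at (207,235), the vise grip at (243,230) and the block at (270,241). In the side view the tape is at (342,237) and the screwdriver at (348,262).

Run:
```python
from h import *
m=camera_model('scene');s=camera_model('side')
for n,u,v,z in [('tray',278,215,.01),('jar',264,188,.079),('red',293,196,.06),('counter',207,232,.05),('grip',244,222,.12),('block',270,238,.073),('cutter',285,279,.01),('b1',180,262,.01),('b2',309,275,.01),('b3',313,193,.01)]:
    print(n,pt(m,u,v,z).round(3))
for n,u,v,z in [('jar',259,209,.079),('red',233,224,.06),('block',210,197,.073),('plate',263,188,.05)]:
    print(n,pt(s,u,v,z).round(3))
for n,f,x0,x1,y0,y1 in (('a','a2',170,325,170,295),):
    im=cv2.imread('pics/a.png')[y0:y1,x0:x1];cv2.imwrite('pics/a2.png',cv2.resize(im,None,fx=4.8,fy=4.8,interpolation=cv2.INTER_CUBIC))
```

```text
tray [ 0.549 -0.355  0.01 ]
jar [ 0.541 -0.296  0.079]
red [ 0.601 -0.356  0.06 ]
counter [ 0.333 -0.321  0.05 ]
grip [ 0.403 -0.4    0.12 ]
block [ 0.449 -0.45   0.073]
cutter [ 0.432 -0.54   0.01 ]
b1 [ 0.237 -0.338  0.01 ]
b2 [ 0.49  -0.566  0.01 ]
b3 [ 0.693 -0.345  0.01 ]
jar [ 0.562 -0.287  0.079]
red [ 0.622 -0.346  0.06 ]
block [ 0.493 -0.439  0.073]
plate [ 0.35  -0.305  0.05 ]
```

View pics/a2.png

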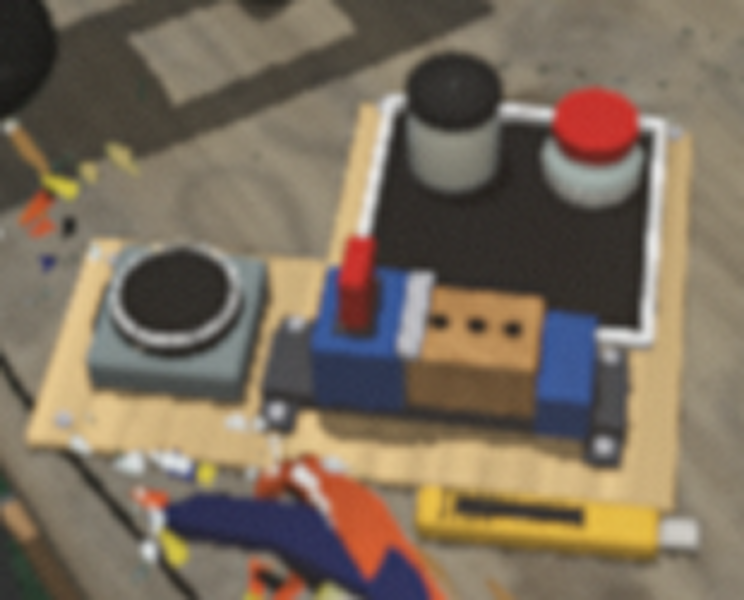

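Kit board: counter left, vise with block in front, and the jar and red jar in the tray. Spool absent. Next is an overhead look with the wrist camera.

Request:
carry_out:
  moves:
    - {"dx":-0.05,"dy":-0.018,"dz":-0.018}
    - {"dx":-0.05,"dy":-0.018,"dz":-0.018}
    - {"dx":-0.05,"dy":-0.018,"dz":-0.018}
    - {"dx":-0.05,"dy":-0.018,"dz":-0.018}
    - {"dx":-0.05,"dy":-0.018,"dz":-0.018}
    - {"dx":-0.05,"dy":-0.018,"dz":-0.018}
    - {}
    - {}

```text
invalid input at $.moves[0]: expected keys jaw, dx, dy, dz, yaw
```

Run:
```python
from h import *
im,m=snap('wrist','d.png');np.save('d.npy',np.array([m['view']]));print(read_state()['tool_pos'])
cv2.imwrite('pics/d2.png',cv2.resize(im[:,:,::-1],(800,600)))
```

```text
[5.99659724e-01 3.81910761e-05 2.17980730e-01]
```

View pics/d2.png

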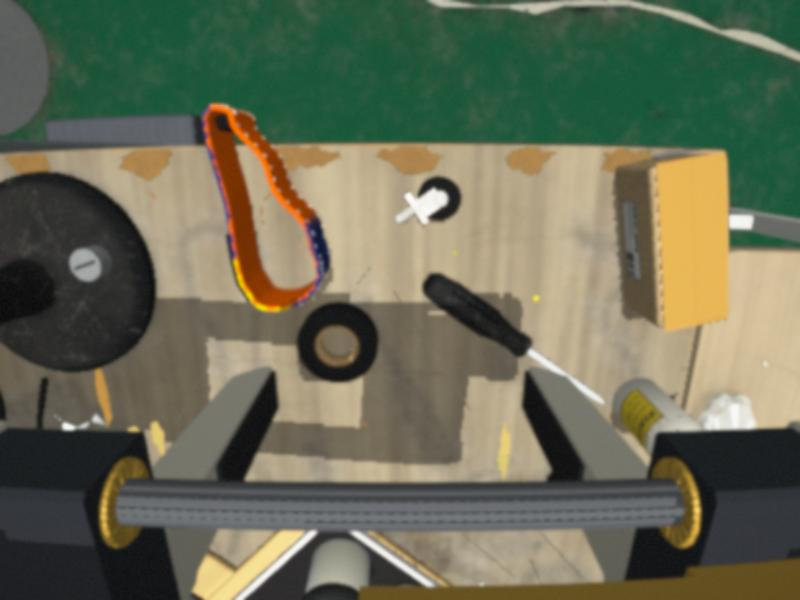

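The move was refused because every key is required, so that picture is just the start view again. Resending with all keys.

Request:
carry_out:
  moves:
    - {"jaw":0.093,"yaw":0,"dx":-0.055,"dy":-0.015,"dz":-0.015}
    - {"jaw":0.093,"yaw":0,"dx":-0.055,"dy":-0.015,"dz":-0.015}
    - {"jaw":0.093,"yaw":0,"dx":-0.055,"dy":-0.015,"dz":-0.015}
    - {"jaw":0.093,"yaw":0,"dx":-0.055,"dy":-0.015,"dz":-0.015}
    - {"jaw":0.093,"yaw":0,"dx":-0.055,"dy":-0.015,"dz":-0.015}
    - {"jaw":0.093,"yaw":0,"dx":-0.055,"dy":-0.015,"dz":-0.015}
    - {"jaw":0.093,"yaw":0,"dx":-0.055,"dy":-0.015,"dz":-0.015}
    - {"jaw":0.093,"yaw":0,"dx":-0.055,"dy":-0.015,"dz":-0.015}

```text
t: 1.2
tool_pos: [0.4792, -0.4416, 0.3389]
orientation: [-2.221, -2.221, -0.0]
force: [0.6, 0.5, 0.4]
opening: 0.093
gripper_force: 0.0
```

Request:
carry_out:
  moves:
    - {"jaw":0.093,"yaw":0,"dx":0,"dy":0,"dz":0}
    - {"jaw":0.093,"yaw":0,"dx":0,"dy":0,"dz":0}

```text
t: 1.45
tool_pos: [0.48, -0.4397, 0.338]
orientation: [-2.221, -2.22, -0.001]
force: [-0.0, 0.2, -0.2]
opening: 0.093
gripper_force: 0.0
```

Run:
```python
from h import *
im,m=snap('wrist','d.png');np.save('d.npy',np.array(m['view']));print(read_state()['tool_pos'])
cv2.imwrite('pics/d2.png',cv2.resize(im[:,:,::-1],(800,600)))
```

```text
[ 0.48029557 -0.43899648  0.33797265]
```

View pics/d2.png

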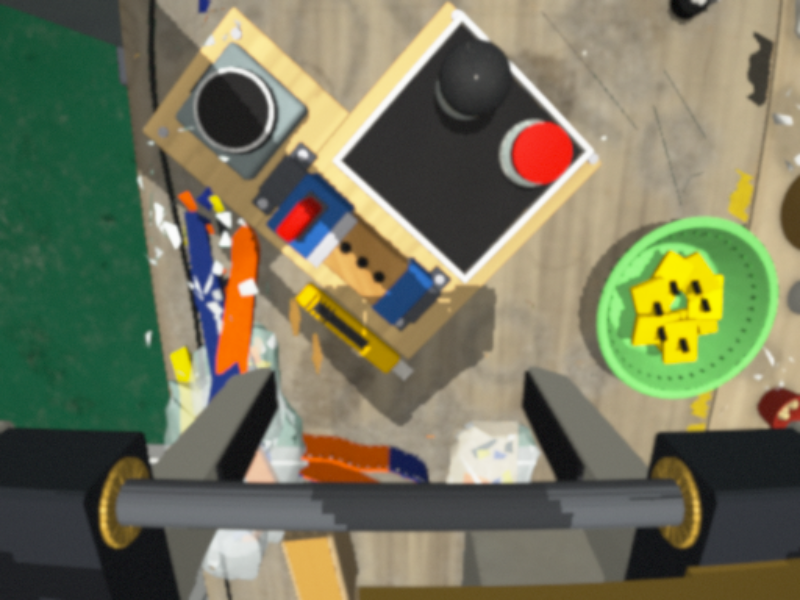

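Overhead view (800×600 pixels): tray rim corners (335,160), (460,15), (597,157), (464,282); plate centre (234,109); grip (298,220); block holes (346,247), (362,262), (378,277); black lid (474,75); red lid (543,153). The board is turned about -40°.

```bash
cat > meas.py <<'E'
from h import *
im=cv2.imread('pics/d.png');m=camera_model('wrist');m['view']=np.load('d.npy')
hsv=cv2.cvtColor(im,cv2.COLOR_BGR2HSV)
k=1.5625
c=np.array([pt(m,u/k,v/k,.02)[:2] for u,v in [(335,160),(460,15),(597,157),(464,282)]])
print('corners',c.round(3).tolist(),'ctr',c.mean(0).round(4))
e=[np.linalg.norm(c[i]-c[(i+1)%4]) for i in range(4)];print('sides',np.round(e,3))
a=[np.arctan2(*(p)[::-1]) for p in [c[3]-c[0],c[2]-c[1]]]; b=[np.arctan2(*(p)[::-1])-np.pi/2 for p in [c[1]-c[0],c[2]-c[3]]]
print('yaw',np.degrees(a),np.degrees(b))
red=((hsv[...,0]<6)|(hsv[...,0]>174))&(hsv[...,1]>190)&(hsv[...,2]>120)
n,l,s,ce=cv2.connectedComponentsWithStats(red.astype(np.uint8))
for i in range(1,n):
    if s[i,4]>80: print('red',ce[i]*k,s[i], 'z.06',pt(m,*ce[i],.06).round(4),'z.118',pt(m,*ce[i],.118).round(4))
print('plate',pt(m,234/k,109/k,.05).round(4))
for h in [(346,247),(362,262),(378,277)]: print('hole',pt(m,h[0]/k,h[1]/k,.073).round(4))
print('blk jar lid',pt(m,474/k,75/k,.079).round(4))
print('cutter',[pt(m,u/k,v/k,.015).round(3).tolist() for u,v in[(305,290),(405,372)]])
# ellipse fits
bl=(hsv[...,2]<70).astype(np.uint8)
white=((hsv[...,1]<50)&(hsv[...,2]>170)).astype(np.uint8)
sub=np.zeros_like(white);sub[40:105,115:185]=white[40:105,115:185]
cs,_=cv2.findContours(sub,cv2.RETR_EXTERNAL,cv2.CHAIN_APPROX_NONE)
q=max(cs,key=len);el=cv2.fitEllipse(q);print('plate ell',np.array(el[0])*k,el[1:],pt(m,*el[0],.05).round(4))
E
python3 meas.py
```

```text
corners [[0.418, -0.358], [0.535, -0.23], [0.671, -0.354], [0.546, -0.479]] ctr [ 0.5425 -0.3553]
sides [0.173 0.184 0.177 0.176]
yaw [-43.38606031 -42.12588119] [-42.40420063 -45.06914634]
red [541.75293401 152.34167405] [ 328   78   39   40 1129] z.06 [ 0.6054 -0.351   0.06  ] z.118 [ 0.589  -0.3518  0.118 ]
red [295.65503003 220.60810811] [177 129  24  25 333] z.06 [ 0.3851 -0.4111  0.06  ] z.118 [ 0.3975 -0.404   0.118 ]
plate [ 0.3333 -0.3128  0.05  ]
hole [ 0.4318 -0.4333  0.073 ]
hole [ 0.4459 -0.447   0.073 ]
hole [ 0.4601 -0.461   0.073 ]
blk jar lid [ 0.5404 -0.2908  0.079 ]
cutter [[0.381, -0.489, 0.015], [0.486, -0.582, 0.015]]
plate ell [248.02496433  96.2808907 ] ((32.81644821166992, 53.48109436035156), 129.89195251464844) [ 0.3467 -0.3024  0.05  ]
```

Request:
carry_out:
  moves:
    - {"jaw":0.093,"yaw":0.179,"dx":0,"dy":0,"dz":0}
    - {"jaw":0.093,"yaw":0.179,"dx":0,"dy":0,"dz":0}
    - {"jaw":0.093,"yaw":0.179,"dx":0,"dy":0,"dz":0}
    - {"jaw":0.093,"yaw":0.179,"dx":0,"dy":0,"dz":0}
    - {"jaw":0.093,"yaw":0.179,"dx":0,"dy":0,"dz":0}
    - {"jaw":0.093,"yaw":0.179,"dx":0,"dy":0,"dz":0}
    - {"jaw":0.093,"yaw":0.179,"dx":0,"dy":0,"dz":0}
    - {"jaw":0.093,"yaw":0.179,"dx":0,"dy":0,"dz":0}

```text
t: 2.5
tool_pos: [0.4809, -0.438, 0.3384]
orientation: [-3.134, -0.213, 0.0]
force: [0.6, -0.4, 0.2]
opening: 0.0933
gripper_force: 0.0
```

Request:
carry_out:
  moves:
    - {"jaw":0.093,"yaw":0.179,"dx":0,"dy":0,"dz":0}
    - {"jaw":0.093,"yaw":0.179,"dx":0,"dy":0,"dz":0}
    - {"jaw":0.093,"yaw":0.179,"dx":0,"dy":0,"dz":0}
    - {"jaw":0.093,"yaw":0.179,"dx":0,"dy":0,"dz":0}
    - {"jaw":0.093,"yaw":0.179,"dx":0,"dy":0,"dz":0}
    - {"jaw":0.093,"yaw":0,"dx":-0.04,"dy":0.015,"dz":0.04}
    - {"jaw":0.093,"yaw":0,"dx":-0.04,"dy":0.015,"dz":0.04}
    - {"jaw":0.093,"yaw":0,"dx":0,"dy":0,"dz":0}

```text
t: 3.5
tool_pos: [0.3966, -0.4002, 0.2496]
orientation: [-2.913, 1.155, 0.023]
force: [-0.6, -0.6, 0.1]
opening: 0.0928
gripper_force: 0.0
```

```bash
cat >> h.py <<'E'
from scipy.spatial.transform import Rotation as Ro
def delta(P):
    s=read_state();R=Ro.from_rotvec(s['orientation']).as_matrix()
    d=R.T@(np.array(P)-s['tool_pos']);y=R[:,1]
    print('at',s['tool_pos'].round(4),'hdg',np.degrees(np.arctan2(y[1],y[0])).round(2),'delta',d.round(4),'q6',s['q'][5].round(2))
E
python3 - <<'E'
from h import *
im,m=snap('wrist','e.png');np.save('e.npy',m['view'])
cv2.imwrite('pics/e2.png',cv2.resize(im[:,:,::-1],(800,600)))
delta([.400,-.404,.095])
E
```

```text
at [ 0.3996 -0.4033  0.2549] hdg -133.26 delta [0.0019 0.0004 0.1599] q6 1.45
```

View pics/e2.png

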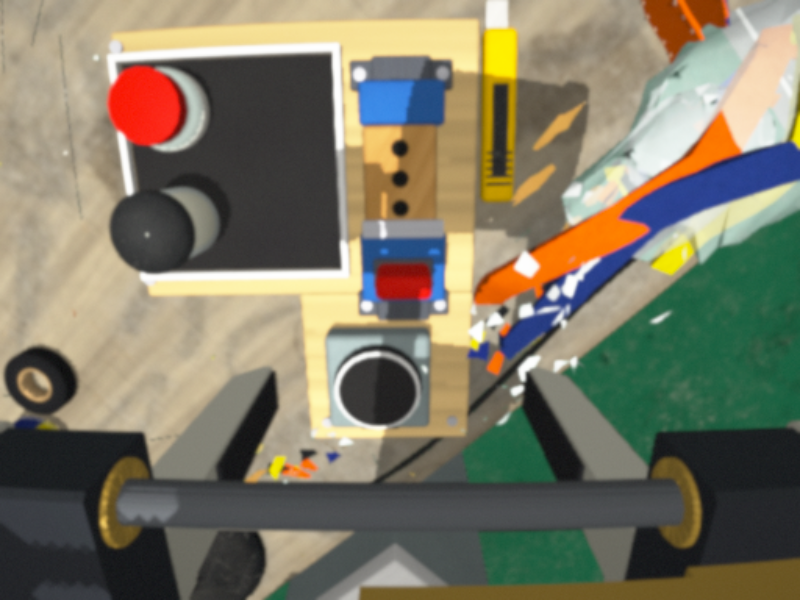

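Aligned view: grip top (403,283), holes (400,148/178/208), plate centre (378,388), and tray rim corners (108,55), (338,45), (347,275), (147,280).

```bash
cat > meas2.py <<'E'
from h import *
m=camera_model('wrist');m['view']=np.load('e.npy');k=1.5625
W=lambda u,v,z:pt(m,u/k,v/k,z)
for n,u,v,z in [('h1',400,148,.073),('h2',400,178,.073),('h3',400,208,.073),('griptop',403,275,.12),('gripbot',403,283,.11),('plate',378,388,.05),('red',147,105,.06),('blk',152,230,.079)]: print(n,W(u,v,z).round(4))
c=np.array([W(*p,.02)[:2] for p in [(108,55),(338,45),(347,275),(147,280)]])
print(c.round(3).tolist(),c.mean(0).round(4))
E=lambda a,b:np.degrees(np.arctan2(*(W(*b)-W(*a))[1::-1]))
print('tray edges',E((347,275,.02),(338,45,.02)),E((147,280,.02),(108,55,.02)),E((147,280,.02),(347,275,.02))+90,E((108,55,.02),(338,45,.02))+90)
print('vise',E((400,208,.073),(400,148,.073)),'boardright',E((466,435,.01),(479,20,.01)))
E
python3 meas2.py
```

```text
h1 [ 0.4601 -0.4609  0.073 ]
h2 [ 0.4457 -0.4473  0.073 ]
h3 [ 0.4309 -0.4334  0.073 ]
griptop [ 0.4033 -0.41    0.12  ]
gripbot [ 0.3976 -0.4047  0.11  ]
plate [ 0.3337 -0.3165  0.05  ]
red [ 0.6043 -0.3541  0.06  ]
blk [ 0.5414 -0.2969  0.079 ]
[[0.667, -0.348], [0.546, -0.479], [0.417, -0.359], [0.532, -0.231]] [ 0.5404 -0.3542]
tray edges -42.7666232042854 -41.120467191546425 -42.046808515634865 -42.916790620758036
vise -43.2985911786025 boardright -42.62595315832734
```

Request:
carry_out:
  moves:
    - {"jaw":0.093,"yaw":0,"dx":0,"dy":0,"dz":0.055}
    - {"jaw":0.093,"yaw":0,"dx":0,"dy":0,"dz":0.055}
    - {"jaw":0.093,"yaw":0,"dx":0,"dy":0,"dz":0.03}
    - {"jaw":0.093,"yaw":0,"dx":0,"dy":0,"dz":0.02}
    - {"jaw":0.03,"yaw":0,"dx":0,"dy":0,"dz":0}
    - {"jaw":0.03,"yaw":0,"dx":0,"dy":0,"dz":0}
    - {"jaw":0.03,"yaw":0,"dx":0,"dy":0,"dz":0}
    - {"jaw":0.03,"yaw":0,"dx":0,"dy":0,"dz":0}
  grip_force: 30

```text
t: 4.55
tool_pos: [0.4017, -0.4075, 0.0998]
orientation: [2.919, -1.16, 0.003]
force: [0.1, 0.5, 0.3]
opening: 0.0575
gripper_force: 0.0
```

Request:
carry_out:
  moves:
    - {"jaw":0.03,"yaw":0,"dx":0,"dy":0,"dz":0}
    - {"jaw":0.03,"yaw":0,"dx":0,"dy":0,"dz":0}
    - {"jaw":0.03,"yaw":0,"dx":0,"dy":0,"dz":0}
    - {"jaw":0.03,"yaw":0,"dx":0,"dy":0,"dz":0}

```text
t: 5.05
tool_pos: [0.4011, -0.407, 0.0987]
orientation: [2.92, -1.16, -0.0]
force: [-0.8, -0.5, 1.0]
opening: 0.0358
gripper_force: 30.0
```

Gripped at 36 mm. Now sliding back.

Request:
carry_out:
  moves:
    - {"jaw":0.03,"yaw":0,"dx":-0.007,"dy":0,"dz":0}
    - {"jaw":0.03,"yaw":0,"dx":-0.007,"dy":0,"dz":0}
    - {"jaw":0.03,"yaw":0,"dx":-0.007,"dy":0,"dz":0}
    - {"jaw":0.03,"yaw":0,"dx":-0.007,"dy":0,"dz":0}
    - {"jaw":0.03,"yaw":0,"dx":-0.006,"dy":0,"dz":0}
    - {"jaw":0.03,"yaw":0,"dx":-0.002,"dy":0,"dz":0}
    - {"jaw":0.03,"yaw":0,"dx":0,"dy":0,"dz":0}
    - {"jaw":0.03,"yaw":0,"dx":0,"dy":0,"dz":0}

```text
t: 6.05
tool_pos: [0.3758, -0.3838, 0.0987]
orientation: [2.917, -1.159, 0.006]
force: [7.8, -12.8, -10.9]
opening: 0.0355
gripper_force: 30.0
```

Run:
```python
from h import *
delta([.4457,-.4473,.042])
print(read_state()['force'])
```

```text
at [ 0.3758 -0.3838  0.0987] hdg -133.35 delta [ 0.0941 -0.0019  0.0572] q6 1.44
[  7.76986456 -12.76156001 -10.8513274 ]
```

Request:
carry_out:
  moves:
    - {"jaw":0.085,"yaw":0,"dx":0,"dy":0,"dz":0}
    - {"jaw":0.085,"yaw":0,"dx":0,"dy":0,"dz":0}
    - {"jaw":0.085,"yaw":0,"dx":0,"dy":0,"dz":0}
    - {"jaw":0.085,"yaw":0,"dx":0,"dy":0,"dz":-0.03}
    - {"jaw":0.085,"yaw":0,"dx":0,"dy":0,"dz":-0.03}
    - {"jaw":0.085,"yaw":0,"dx":0.045,"dy":0,"dz":0}
    - {"jaw":0.085,"yaw":0,"dx":0.048,"dy":0,"dz":0}
    - {"jaw":0.085,"yaw":0,"dx":0,"dy":0,"dz":0}

```text
t: 7.05
tool_pos: [0.4436, -0.4466, 0.1565]
orientation: [-2.919, 1.159, 0.004]
force: [0.3, 0.5, 0.5]
opening: 0.0848
gripper_force: 0.0
```

Run:
```python
from h import *
im,m=snap('wrist','f.png');np.save('f.npy',m['view'])
cv2.imwrite('pics/f2.png',cv2.resize(im[:,:,::-1],(800,600)))
delta([.4457,-.4473,.042])
```

```text
at [ 0.4428 -0.4458  0.157 ] hdg -133.31 delta [ 0.0035 -0.0009  0.115 ] q6 1.46
```

View pics/f2.png

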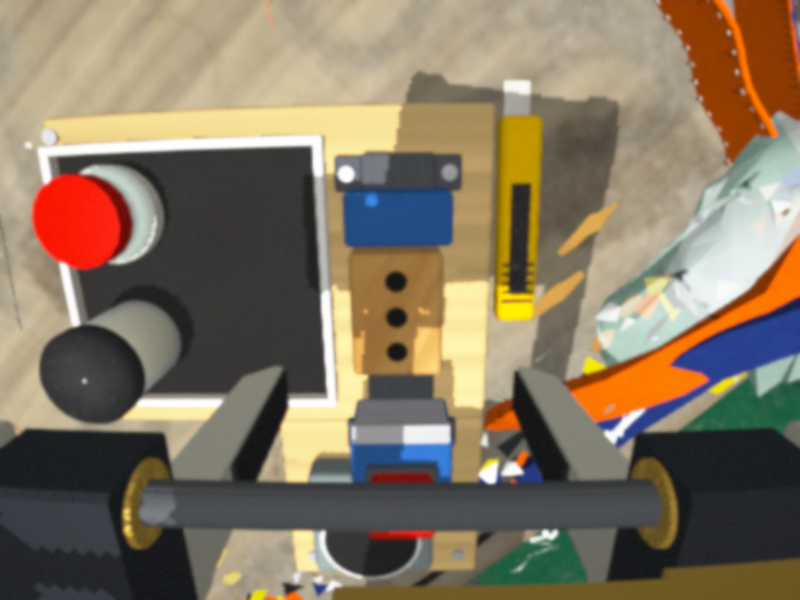

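The jaw is back and the block's lip is clear. Holes at (396,281/316/351), block between columns 350 and 443. Now grasping it.

Request:
carry_out:
  moves:
    - {"jaw":0.085,"yaw":0,"dx":0.003,"dy":0,"dz":0.04}
    - {"jaw":0.085,"yaw":0,"dx":0,"dy":0,"dz":0.04}
    - {"jaw":0.085,"yaw":0,"dx":0,"dy":0,"dz":0.02}
    - {"jaw":0.085,"yaw":0,"dx":0,"dy":0,"dz":0.013}
    - {"jaw":0.045,"yaw":0,"dx":0,"dy":0,"dz":0}
    - {"jaw":0.045,"yaw":0,"dx":0,"dy":0,"dz":0}
    - {"jaw":0.045,"yaw":0,"dx":0,"dy":0,"dz":0}
    - {"jaw":0.045,"yaw":0,"dx":0,"dy":0,"dz":0}
  grip_force: 25

```text
t: 8.1
tool_pos: [0.4454, -0.4485, 0.0466]
orientation: [2.919, -1.16, 0.002]
force: [-1.2, -1.7, 7.3]
opening: 0.0498
gripper_force: 23.9
```

Request:
carry_out:
  moves:
    - {"jaw":0.045,"yaw":0,"dx":0,"dy":0,"dz":0}
    - {"jaw":0.045,"yaw":0,"dx":0,"dy":0,"dz":0}
    - {"jaw":0.045,"yaw":0,"dx":0,"dy":0,"dz":0}

```text
t: 8.48
tool_pos: [0.4455, -0.4485, 0.0467]
orientation: [2.919, -1.159, 0.002]
force: [0.9, 1.9, 5.8]
opening: 0.0497
gripper_force: 25.0
```

Run:
```python
from h import *
x=np.array([.733,-.68]);y=np.array([.68,.733]);c=np.array([.5412,-.3547])
P=c+0*x-.047*y;print(P);delta([*P,.026])
for n,p in(('jar',[.541,-.294]),('red',[.605,-.3525]),('blk',[.4457,-.4473]),('plate',[.3335,-.3147])):print(n,(p-c)@x,(p-c)@y)
```

```text
[ 0.50924  -0.389151]
at [ 0.4455 -0.4485  0.0467] hdg -133.32 delta [ 0.0056 -0.0869  0.0207] q6 1.46
jar -0.04142260000000001 0.04435710000000004
red 0.04526939999999995 0.044996600000000005
blk -0.007033500000000045 -0.13281579999999998
plate -0.17944410000000002 -0.11191599999999997
```

Request:
carry_out:
  moves:
    - {"jaw":0.045,"yaw":0,"dx":0,"dy":0,"dz":-0.03}
    - {"jaw":0.045,"yaw":0,"dx":0,"dy":0,"dz":-0.03}
    - {"jaw":0.045,"yaw":0,"dx":0.003,"dy":-0.043,"dz":0}
    - {"jaw":0.045,"yaw":0,"dx":0.003,"dy":-0.044,"dz":0}
    - {"jaw":0.045,"yaw":0,"dx":0,"dy":0,"dz":0}
    - {"jaw":0.045,"yaw":0,"dx":0,"dy":0,"dz":0.035}
    - {"jaw":0.045,"yaw":0,"dx":0,"dy":0,"dz":0.025}
    - {"jaw":0.045,"yaw":0,"dx":0,"dy":0,"dz":0.008}

```text
t: 9.48
tool_pos: [0.5068, -0.3881, 0.0348]
orientation: [-2.918, 1.16, 0.007]
force: [-0.0, 0.4, -1.4]
opening: 0.0501
gripper_force: 25.0
```

Request:
carry_out:
  moves:
    - {"jaw":0.045,"yaw":0,"dx":0,"dy":0,"dz":0.005}
    - {"jaw":0.045,"yaw":0,"dx":0,"dy":0,"dz":0.003}
    - {"jaw":0.045,"yaw":0,"dx":0,"dy":0,"dz":0}
    - {"jaw":0.045,"yaw":0,"dx":0,"dy":0,"dz":0}

```text
t: 9.98
tool_pos: [0.5093, -0.3893, 0.0304]
orientation: [2.919, -1.16, 0.002]
force: [-0.1, -0.0, -1.1]
opening: 0.0497
gripper_force: 25.0
```

Request:
carry_out:
  moves:
    - {"jaw":0.045,"yaw":0,"dx":0,"dy":0,"dz":0.002}
    - {"jaw":0.045,"yaw":0,"dx":0,"dy":0,"dz":0.001}
    - {"jaw":0.045,"yaw":0,"dx":0,"dy":0,"dz":0}

```text
t: 10.35
tool_pos: [0.5094, -0.3893, 0.0286]
orientation: [2.919, -1.159, 0.002]
force: [-4.3, 3.5, 9.6]
opening: 0.0498
gripper_force: 25.0
```

Request:
carry_out:
  moves:
    - {"jaw":0.066,"yaw":0,"dx":0,"dy":0,"dz":0}
    - {"jaw":0.066,"yaw":0,"dx":0,"dy":0,"dz":0}
    - {"jaw":0.066,"yaw":0,"dx":0,"dy":0,"dz":0}
    - {"jaw":0.066,"yaw":0,"dx":0,"dy":0,"dz":-0.04}
    - {"jaw":0.08,"yaw":0,"dx":0,"dy":0,"dz":-0.06}
    - {"jaw":0.08,"yaw":0,"dx":0,"dy":0,"dz":-0.06}
    - {"jaw":0.08,"yaw":0,"dx":-0.045,"dy":-0.04,"dz":-0.01}
    - {"jaw":0.08,"yaw":0,"dx":-0.045,"dy":-0.04,"dz":-0.01}

```text
t: 11.35
tool_pos: [0.4985, -0.2684, 0.2079]
orientation: [2.919, -1.162, 0.003]
force: [0.9, 0.7, -0.2]
opening: 0.0799
gripper_force: 0.0
```

Request:
carry_out:
  moves:
    - {"jaw":0.08,"yaw":0,"dx":0,"dy":0,"dz":0}
    - {"jaw":0.08,"yaw":0,"dx":0,"dy":0,"dz":0}
    - {"jaw":0.08,"yaw":0,"dx":0,"dy":0,"dz":0}

```text
t: 11.72
tool_pos: [0.4982, -0.27, 0.2061]
orientation: [2.919, -1.161, -0.001]
force: [0.7, -0.6, -0.1]
opening: 0.0801
gripper_force: 0.0
```

Run:
```python
from h import *
im,m=snap('wrist','g.png');np.save('g.npy',m['view'])
cv2.imwrite('pics/g2.png',cv2.resize(im[:,:,::-1],(800,600)))
delta([.541,-.294,.031])
```

```text
at [ 0.4981 -0.27    0.2061] hdg -133.4 delta [ 0.0477 -0.0121  0.175 ] q6 1.74
```

View pics/g2.png

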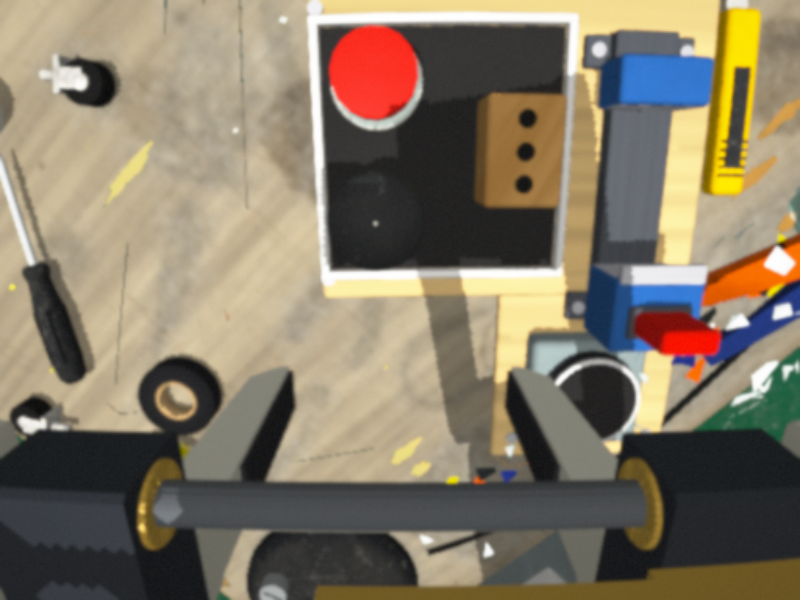

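The block stands in the tray. Black lid centre is about (376,220), red lid (374,73), plate ring (597,396), block centre hole (526,151).

```bash
cat > fr.py <<'E'
from h import *
x=np.array([.733,-.68]);y=np.array([.68,.733]);c=np.array([.5412,-.3547])
def rep(m,k,L):
    for n,u,v,z in L:
        p=pt(m,u/k,v/k,z);print(n,p[:2].round(4),'tray',((p[:2]-c)@x).round(4),((p[:2]-c)@y).round(4))
E
python3 - <<'E'
from fr import *
m=camera_model('wrist');m['view']=np.load('g.npy')
im=cv2.imread('pics/g.png')
g=cv2.resize(im,(800,600))[140:290,310:460];print([int(v) for v in g[75,::6].mean(1)],[int(v) for v in g[::6,66].mean(1)])
rep(m,1.5625,[('jar',376,220,.079),('red',374,73,.06),('plate',597,396,.05),('block',526,151,.055),('tl',311,17,.02),('tr',578,17,.02),('bl',324,282,.02),('br',563,276,.02)])
E
```

```text
[190, 202, 237, 67, 38, 40, 42, 43, 46, 45, 46, 44, 43, 44, 43, 42, 41, 41, 38, 33, 34, 34, 34, 33, 34] [55, 55, 55, 44, 33, 36, 51, 50, 44, 47, 47, 46, 45, 51, 138, 44, 43, 42, 38, 37, 34, 32, 239, 243, 220]
jar [ 0.5424 -0.2933] tray -0.0409 0.0458
red [ 0.605  -0.3511] tray 0.0443 0.046
plate [ 0.3342 -0.3193] tray -0.1758 -0.1148
block [ 0.5075 -0.3893] tray -0.0012 -0.0483
tl [ 0.6649 -0.3486] tray 0.0865 0.0886
tr [ 0.5446 -0.4781] tray 0.0863 -0.0881
bl [ 0.5329 -0.226 ] tray -0.0936 0.0887
br [ 0.4131 -0.3594] tray -0.0907 -0.0906
```

Request:
carry_out:
  moves:
    - {"jaw":0.08,"yaw":0,"dx":0.048,"dy":-0.0125,"dz":0}
    - {"jaw":0.08,"yaw":0,"dx":0,"dy":0,"dz":0}
    - {"jaw":0.08,"yaw":0,"dx":0,"dy":0,"dz":0.05}
    - {"jaw":0.08,"yaw":0,"dx":0,"dy":0,"dz":0.05}
    - {"jaw":0.08,"yaw":0,"dx":0,"dy":0,"dz":0.045}
    - {"jaw":0.08,"yaw":0,"dx":0,"dy":0,"dz":0.028}
    - {"jaw":0.08,"yaw":0,"dx":0,"dy":0,"dz":0}
    - {"jaw":0.055,"yaw":0,"dx":0,"dy":0,"dz":0}
  grip_force: 35

```text
t: 12.78
tool_pos: [0.5425, -0.2937, 0.0353]
orientation: [2.919, -1.16, 0.003]
force: [0.7, -0.2, 0.5]
opening: 0.0743
gripper_force: 0.0
```

Request:
carry_out:
  moves:
    - {"jaw":0.055,"yaw":0,"dx":0,"dy":0,"dz":0}
    - {"jaw":0.055,"yaw":0,"dx":0,"dy":0,"dz":0}
    - {"jaw":0.055,"yaw":0,"dx":0,"dy":0,"dz":0}
    - {"jaw":0.055,"yaw":0,"dx":0,"dy":0,"dz":0}

```text
t: 13.28
tool_pos: [0.5431, -0.2937, 0.0358]
orientation: [2.919, -1.159, 0.005]
force: [-1.6, 0.6, 6.0]
opening: 0.0595
gripper_force: 35.0
```

Request:
carry_out:
  moves:
    - {"jaw":0.055,"yaw":0,"dx":0,"dy":0,"dz":-0.05}
    - {"jaw":0.055,"yaw":0,"dx":0,"dy":0,"dz":-0.05}
    - {"jaw":0.055,"yaw":0,"dx":-0.017,"dy":0.02,"dz":-0.02}
    - {"jaw":0.055,"yaw":0,"dx":-0.034,"dy":0.04,"dz":0}
    - {"jaw":0.055,"yaw":0,"dx":-0.034,"dy":0.04,"dz":0}
    - {"jaw":0.055,"yaw":0,"dx":-0.034,"dy":0.04,"dz":0}
    - {"jaw":0.055,"yaw":0,"dx":-0.017,"dy":0.02,"dz":0}
    - {"jaw":0.055,"yaw":0,"dx":0,"dy":0,"dz":0}

```text
t: 14.28
tool_pos: [0.3319, -0.3162, 0.154]
orientation: [2.918, -1.163, 0.001]
force: [0.8, -0.5, -0.8]
opening: 0.0594
gripper_force: 35.0
```

Request:
carry_out:
  moves:
    - {"jaw":0.055,"yaw":0,"dx":0,"dy":0,"dz":0}
    - {"jaw":0.055,"yaw":0,"dx":0,"dy":0,"dz":0}

```text
t: 14.52
tool_pos: [0.334, -0.3157, 0.1537]
orientation: [-2.92, 1.158, -0.0]
force: [-0.0, -0.0, -1.9]
opening: 0.0596
gripper_force: 35.0
```

Run:
```python
from h import *
a,m=snap('side','i.png');im=cv2.imread('pics/a.png')
b,ms=snap('scene','j.png')
A=cv2.resize(a[140:260,150:330],None,fx=4,fy=4)[:,:,::-1];B=cv2.resize(b[160:290,150:330],None,fx=4,fy=4)[:,:,::-1]
cv2.imwrite('pics/ij.png',cv2.resize(np.hstack([A[:480],B[:480]]),(800,267)))
cv2.imwrite('pics/j2.png',B)
delta([.334,-.317,.0758])
print(read_state()['q'].round(2))
```

```text
at [ 0.3338 -0.3156  0.1535] hdg -133.26 delta [0.0011 0.0009 0.0777] q6 1.46
[-0.87 -0.22  1.95  0.    1.41  1.46]
```

View pics/j2.png

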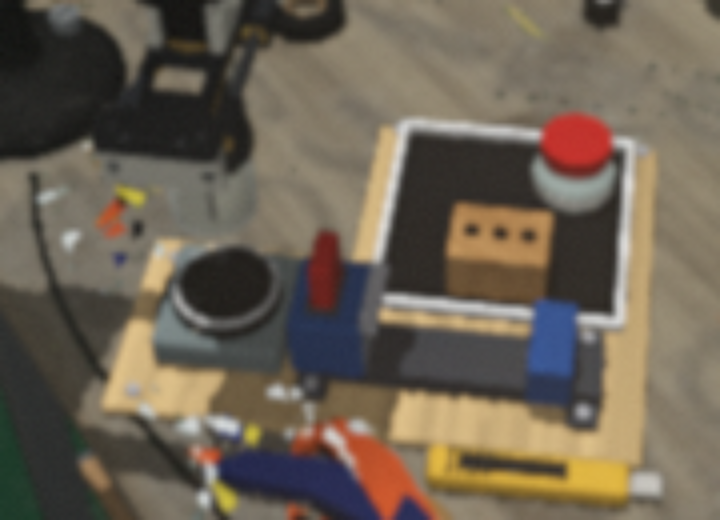

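Side-on check: plate top is around (225,284) in the crop and the jar hangs upright above it.

Run:
```python
from h import *
m=camera_model('scene');print(pt(m,150+225/4,160+284/4,.05))
for n in('d','e','g'):
    im=cv2.imread(f'pics/{n}.png');mm=camera_model('wrist');mm['view']=np.load(n+'.npy')
    u,v=map(int,proj(mm,[.334,-.317,.05]));g=cv2.cvtColor(im,cv2.COLOR_BGR2GRAY)[v-45:v+45,u-45:u+45]
    g=cv2.resize(g,None,fx=3,fy=3)
    c=cv2.HoughCircles(cv2.GaussianBlur(g,(5,5),1),cv2.HOUGH_GRADIENT,1,300,param1=120,param2=15,minRadius=55,maxRadius=100)
    if c is not None: print(n,c[0,0]/3,pt(mm,u-45+c[0,0,0]/3,v-45+c[0,0,1]/3,.05))
```

```text
[ 0.3328838  -0.31657971  0.05      ]
d [45.5 42.5 24.5] [ 0.33433119 -0.31251896  0.05      ]
e [41.833332 47.5      24.766668] [ 0.33518707 -0.3123513   0.05      ]
g [49.833332 46.166668 21.833334] [ 0.33005779 -0.3203285   0.05      ]
```

Request:
carry_out:
  moves:
    - {"jaw":0.055,"yaw":0,"dx":0,"dy":0,"dz":0.04}
    - {"jaw":0.055,"yaw":0,"dx":0,"dy":0,"dz":0.025}
    - {"jaw":0.055,"yaw":0,"dx":0,"dy":0,"dz":0.012}
    - {"jaw":0.055,"yaw":0,"dx":0,"dy":0,"dz":0.005}
    - {"jaw":0.055,"yaw":0,"dx":0,"dy":0,"dz":0.004}
    - {"jaw":0.055,"yaw":0,"dx":0,"dy":0,"dz":0.002}
    - {"jaw":0.055,"yaw":0,"dx":0,"dy":0,"dz":0}
    - {"jaw":0.055,"yaw":0,"dx":0,"dy":0,"dz":0}
  grip_force: 50

```text
t: 15.62
tool_pos: [0.3339, -0.3165, 0.0677]
orientation: [2.919, -1.159, 0.002]
force: [-4.3, 4.4, 8.7]
opening: 0.059
gripper_force: 50.0
```

Request:
carry_out:
  moves:
    - {"jaw":0.055,"yaw":0,"dx":0,"dy":0,"dz":0.002}
    - {"jaw":0.055,"yaw":0,"dx":0,"dy":0,"dz":0.002}
    - {"jaw":0.055,"yaw":0,"dx":0,"dy":0,"dz":0}
    - {"jaw":0.055,"yaw":0,"dx":0,"dy":0,"dz":0}

```text
t: 16.12
tool_pos: [0.3343, -0.3169, 0.0656]
orientation: [2.919, -1.159, 0.003]
force: [-9.3, 10.8, 26.1]
opening: 0.0592
gripper_force: 50.0
```

Request:
carry_out:
  moves:
    - {"jaw":0.055,"yaw":0,"dx":0,"dy":0,"dz":0}
    - {"jaw":0.055,"yaw":0,"dx":0,"dy":0,"dz":0}
    - {"jaw":0.055,"yaw":0,"dx":0,"dy":0,"dz":-0.012}
    - {"jaw":0.055,"yaw":0,"dx":0,"dy":0,"dz":-0.04}
    - {"jaw":0.055,"yaw":0,"dx":0,"dy":0,"dz":-0.04}
    - {"jaw":0.055,"yaw":0,"dx":0.017,"dy":-0.02,"dz":0}
    - {"jaw":0.055,"yaw":0,"dx":0.034,"dy":-0.04,"dz":0}
    - {"jaw":0.055,"yaw":0,"dx":0.034,"dy":-0.04,"dz":0}

```text
t: 17.12
tool_pos: [0.4659, -0.3021, 0.1554]
orientation: [2.918, -1.16, 0.005]
force: [-0.6, -0.4, -0.5]
opening: 0.059
gripper_force: 50.0
```

Request:
carry_out:
  moves:
    - {"jaw":0.055,"yaw":0,"dx":0.034,"dy":-0.04,"dz":0}
    - {"jaw":0.055,"yaw":0,"dx":0.017,"dy":-0.02,"dz":0}
    - {"jaw":0.055,"yaw":0,"dx":0,"dy":0,"dz":0.04}
    - {"jaw":0.055,"yaw":0,"dx":0,"dy":0,"dz":0.04}
    - {"jaw":0.055,"yaw":0,"dx":0,"dy":0,"dz":0.025}
    - {"jaw":0.055,"yaw":0,"dx":0,"dy":0,"dz":0.008}
    - {"jaw":0.055,"yaw":0,"dx":0,"dy":0,"dz":0}
    - {"jaw":0.055,"yaw":0,"dx":0,"dy":0,"dz":0}

```text
t: 18.12
tool_pos: [0.5431, -0.2936, 0.0427]
orientation: [2.919, -1.16, 0.005]
force: [-1.0, -0.4, -1.5]
opening: 0.0595
gripper_force: 50.0
```

Request:
carry_out:
  moves:
    - {"jaw":0.055,"yaw":0,"dx":0,"dy":0,"dz":0.004}
    - {"jaw":0.055,"yaw":0,"dx":0,"dy":0,"dz":0.002}
    - {"jaw":0.055,"yaw":0,"dx":0,"dy":0,"dz":0.001}
    - {"jaw":0.055,"yaw":0,"dx":0,"dy":0,"dz":0}
    - {"jaw":0.055,"yaw":0,"dx":0,"dy":0,"dz":0}
  grip_force: 35

```text
t: 18.75
tool_pos: [0.5423, -0.2932, 0.0359]
orientation: [2.919, -1.16, 0.002]
force: [-7.0, 3.8, 11.7]
opening: 0.0598
gripper_force: 35.0
```

Request:
carry_out:
  moves:
    - {"jaw":0.08,"yaw":0,"dx":0,"dy":0,"dz":0}
    - {"jaw":0.08,"yaw":0,"dx":0,"dy":0,"dz":0}
    - {"jaw":0.08,"yaw":0,"dx":0,"dy":0,"dz":0}
    - {"jaw":0.08,"yaw":0,"dx":0,"dy":0,"dz":-0.05}
    - {"jaw":0.08,"yaw":0,"dx":0,"dy":0,"dz":-0.06}
    - {"jaw":0.08,"yaw":0,"dx":0,"dy":0,"dz":-0.06}
    - {"jaw":0.08,"yaw":0,"dx":-0.04,"dy":0.012,"dz":-0.01}
    - {"jaw":0.08,"yaw":0,"dx":0,"dy":0,"dz":0}

```text
t: 19.75
tool_pos: [0.5037, -0.2736, 0.215]
orientation: [2.919, -1.16, 0.002]
force: [0.5, -0.3, 0.1]
opening: 0.0799
gripper_force: 0.0
```

Request:
carry_out:
  moves:
    - {"jaw":0.08,"yaw":0,"dx":0,"dy":0,"dz":0}
    - {"jaw":0.08,"yaw":0,"dx":0,"dy":0,"dz":0}

```text
t: 20.0
tool_pos: [0.5047, -0.2741, 0.2126]
orientation: [-2.919, 1.16, 0.002]
force: [-0.9, 0.3, 0.6]
opening: 0.0798
gripper_force: 0.0
```

Run:
```python
from h import *
im,m=snap('wrist','k.png');np.save('k.npy',m['view'])
cv2.imwrite('pics/k2.png',cv2.resize(im[:,:,::-1],(800,600)))
delta([.605,-.3515,.031])
```

```text
at [ 0.5047 -0.2741  0.2127] hdg -133.33 delta [ 0.1263 -0.0126  0.1815] q6 1.74
```

View pics/k2.png

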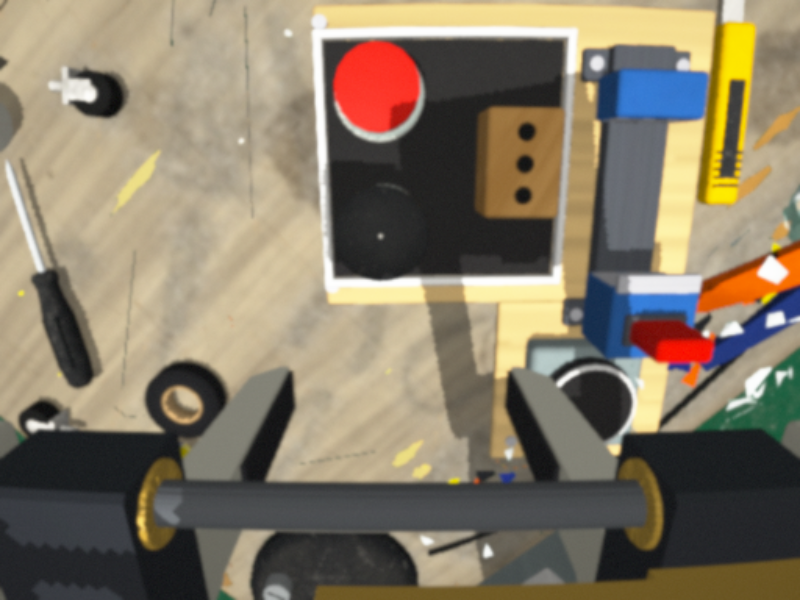

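Jar back in the tray, upright. Red lid is at (378,87), not moved. Measuring it.

Run:
```python
from fr import *
m=camera_model('wrist');m['view']=np.load('k.npy')
rep(m,1.5625,[('red',378,86,.06),('jar',381,232,.079)])
p=pt(m,378/1.5625,86/1.5625,.06);delta([p[0],p[1],.027])
```

```text
red [ 0.6053 -0.3521] tray 0.0452 0.0455
jar [ 0.541  -0.2936] tray -0.0416 0.0447
at [ 0.5047 -0.2741  0.2127] hdg -133.33 delta [ 0.127  -0.0124  0.1855] q6 1.74
```

Request:
carry_out:
  moves:
    - {"jaw":0.08,"yaw":0,"dx":0.06,"dy":-0.006,"dz":0}
    - {"jaw":0.08,"yaw":0,"dx":0.06,"dy":-0.006,"dz":0}
    - {"jaw":0.08,"yaw":0,"dx":0.007,"dy":0,"dz":0.03}
    - {"jaw":0.08,"yaw":0,"dx":0,"dy":0,"dz":0.05}
    - {"jaw":0.08,"yaw":0,"dx":0,"dy":0,"dz":0.05}
    - {"jaw":0.08,"yaw":0,"dx":0,"dy":0,"dz":0.04}
    - {"jaw":0.08,"yaw":0,"dx":0,"dy":0,"dz":0.016}
    - {"jaw":0.08,"yaw":0,"dx":0,"dy":0,"dz":0}
  grip_force: 40

```text
t: 21.05
tool_pos: [0.6045, -0.352, 0.0262]
orientation: [-2.919, 1.159, 0.004]
force: [0.2, 0.5, 0.5]
opening: 0.08
gripper_force: 0.0
```

Request:
carry_out:
  moves:
    - {"jaw":0.05,"yaw":0,"dx":0,"dy":0,"dz":0}
    - {"jaw":0.05,"yaw":0,"dx":0,"dy":0,"dz":0}
    - {"jaw":0.05,"yaw":0,"dx":0,"dy":0,"dz":0}
    - {"jaw":0.05,"yaw":0,"dx":0,"dy":0,"dz":0}
    - {"jaw":0.05,"yaw":0,"dx":0,"dy":0,"dz":0}

```text
t: 21.68
tool_pos: [0.6064, -0.3531, 0.0296]
orientation: [2.919, -1.159, 0.005]
force: [1.5, 1.4, 7.1]
opening: 0.0554
gripper_force: 40.0
```

Opening reads 55 mm, so the pads are on the jar's shoulder. Regrasping a little lower.

Request:
carry_out:
  moves:
    - {"jaw":0.075,"yaw":0,"dx":0,"dy":0,"dz":0}
    - {"jaw":0.075,"yaw":0,"dx":0,"dy":0,"dz":0}
    - {"jaw":0.075,"yaw":0,"dx":0,"dy":0,"dz":0.003}
    - {"jaw":0.075,"yaw":0,"dx":0,"dy":0,"dz":0.002}
    - {"jaw":0.05,"yaw":0,"dx":0,"dy":0,"dz":0}
    - {"jaw":0.05,"yaw":0,"dx":0,"dy":0,"dz":0}
    - {"jaw":0.05,"yaw":0,"dx":0,"dy":0,"dz":0}
    - {"jaw":0.05,"yaw":0,"dx":0,"dy":0,"dz":0}

```text
t: 22.68
tool_pos: [0.6051, -0.3524, 0.0226]
orientation: [-2.92, 1.16, 0.0]
force: [-0.6, -0.0, -0.4]
opening: 0.0583
gripper_force: 40.0
```

Request:
carry_out:
  moves:
    - {"jaw":0.05,"yaw":0,"dx":0,"dy":0,"dz":0}
    - {"jaw":0.05,"yaw":0,"dx":0,"dy":0,"dz":0}

```text
t: 22.92
tool_pos: [0.6051, -0.3524, 0.0226]
orientation: [-2.92, 1.16, 0.0]
force: [0.2, -0.1, -1.7]
opening: 0.0584
gripper_force: 40.0
```

Request:
carry_out:
  moves:
    - {"jaw":0.05,"yaw":0,"dx":0,"dy":0,"dz":-0.02}
    - {"jaw":0.05,"yaw":0,"dx":0,"dy":0,"dz":-0.05}
    - {"jaw":0.05,"yaw":0,"dx":0,"dy":0,"dz":-0.05}
    - {"jaw":0.05,"yaw":0,"dx":0,"dy":0,"dz":-0.02}

```text
t: 23.42
tool_pos: [0.6072, -0.3539, 0.1689]
orientation: [2.918, -1.159, 0.012]
force: [0.5, -0.2, -0.7]
opening: 0.0581
gripper_force: 40.0
```

Request:
carry_out:
  moves:
    - {"jaw":0.05,"yaw":0,"dx":-0.02,"dy":0.015,"dz":0}
    - {"jaw":0.05,"yaw":0,"dx":-0.04,"dy":0.03,"dz":0}
    - {"jaw":0.05,"yaw":0,"dx":-0.04,"dy":0.03,"dz":0}
    - {"jaw":0.05,"yaw":0,"dx":-0.04,"dy":0.03,"dz":0}
    - {"jaw":0.05,"yaw":0,"dx":-0.04,"dy":0.03,"dz":0}
    - {"jaw":0.05,"yaw":0,"dx":-0.04,"dy":0.025,"dz":0}
    - {"jaw":0.05,"yaw":0,"dx":0,"dy":0,"dz":0}
    - {"jaw":0.05,"yaw":0,"dx":0,"dy":0,"dz":0}

```text
t: 24.42
tool_pos: [0.3355, -0.3181, 0.1627]
orientation: [2.919, -1.161, 0.001]
force: [0.3, -0.4, -1.4]
opening: 0.0582
gripper_force: 40.0
```

Run:
```python
from h import *
delta([.334,-.3165,.0626])
b,ms=snap('scene','l.png')
cv2.imwrite('pics/l2.png',cv2.resize(b[120:270,150:330],None,fx=4,fy=4)[:,:,::-1])
```

```text
at [ 0.3355 -0.3181  0.1627] hdg -133.36 delta [-2.200e-03 -1.000e-04  1.001e-01] q6 1.46
```

View pics/l2.png

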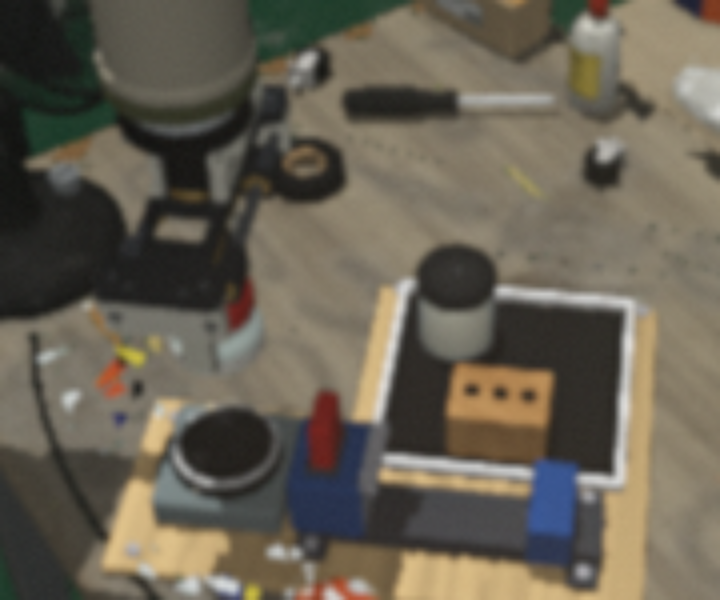

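The red jar is held, with its lid at (240,300), just behind the finger. Pressing it down.

Request:
carry_out:
  moves:
    - {"jaw":0.05,"yaw":0,"dx":-0.002,"dy":0,"dz":0.045}
    - {"jaw":0.05,"yaw":0,"dx":0,"dy":0,"dz":0.025}
    - {"jaw":0.05,"yaw":0,"dx":0,"dy":0,"dz":0.012}
    - {"jaw":0.05,"yaw":0,"dx":0,"dy":0,"dz":0.006}
    - {"jaw":0.05,"yaw":0,"dx":0,"dy":0,"dz":0.004}
    - {"jaw":0.05,"yaw":0,"dx":0,"dy":0,"dz":0.003}
    - {"jaw":0.05,"yaw":0,"dx":0,"dy":0,"dz":0}
    - {"jaw":0.05,"yaw":0,"dx":0,"dy":0,"dz":0}
  grip_force: 50

```text
t: 25.48
tool_pos: [0.334, -0.3168, 0.0681]
orientation: [2.919, -1.16, 0.001]
force: [-0.1, -0.2, -1.5]
opening: 0.0582
gripper_force: 50.0
```

Request:
carry_out:
  moves:
    - {"jaw":0.05,"yaw":0,"dx":0,"dy":0,"dz":0.004}
    - {"jaw":0.05,"yaw":0,"dx":0,"dy":0,"dz":0.004}
    - {"jaw":0.05,"yaw":0,"dx":0,"dy":0,"dz":0.003}
    - {"jaw":0.05,"yaw":0,"dx":0,"dy":0,"dz":0.003}
    - {"jaw":0.05,"yaw":0,"dx":0,"dy":0,"dz":0}
    - {"jaw":0.05,"yaw":0,"dx":0,"dy":0,"dz":0}

```text
t: 26.22
tool_pos: [0.3341, -0.3169, 0.0544]
orientation: [2.919, -1.16, 0.001]
force: [-3.0, 2.2, 9.8]
opening: 0.0581
gripper_force: 50.0
```

Request:
carry_out:
  moves:
    - {"jaw":0.05,"yaw":0,"dx":0,"dy":0,"dz":0.002}
    - {"jaw":0.05,"yaw":0,"dx":0,"dy":0,"dz":0.002}
    - {"jaw":0.05,"yaw":0,"dx":0,"dy":0,"dz":0}
    - {"jaw":0.05,"yaw":0,"dx":0,"dy":0,"dz":0}
    - {"jaw":0.05,"yaw":0,"dx":0,"dy":0,"dz":0}
    - {"jaw":0.05,"yaw":0,"dx":0,"dy":0,"dz":0}

```text
t: 26.98
tool_pos: [0.3343, -0.3171, 0.0522]
orientation: [2.919, -1.159, 0.001]
force: [-8.2, 10.0, 28.2]
opening: 0.0582
gripper_force: 50.0
```

Request:
carry_out:
  moves:
    - {"jaw":0.05,"yaw":0,"dx":0,"dy":0,"dz":-0.013}
    - {"jaw":0.05,"yaw":0,"dx":0,"dy":0,"dz":-0.05}
    - {"jaw":0.05,"yaw":0,"dx":0,"dy":0,"dz":-0.05}
    - {"jaw":0.05,"yaw":0,"dx":0.022,"dy":-0.01,"dz":0}
    - {"jaw":0.05,"yaw":0,"dx":0.04,"dy":-0.03,"dz":0}
    - {"jaw":0.05,"yaw":0,"dx":0.04,"dy":-0.03,"dz":0}
    - {"jaw":0.05,"yaw":0,"dx":0.04,"dy":-0.03,"dz":0}
    - {"jaw":0.05,"yaw":0,"dx":0.04,"dy":-0.03,"dz":0}

```text
t: 27.98
tool_pos: [0.5568, -0.3468, 0.1617]
orientation: [-2.92, 1.16, 0.001]
force: [-0.5, -0.8, -0.9]
opening: 0.0578
gripper_force: 50.0
```

Request:
carry_out:
  moves:
    - {"jaw":0.05,"yaw":0,"dx":0.04,"dy":-0.03,"dz":0}
    - {"jaw":0.05,"yaw":0,"dx":0,"dy":0,"dz":0}
    - {"jaw":0.05,"yaw":0,"dx":0,"dy":0,"dz":0.045}
    - {"jaw":0.05,"yaw":0,"dx":0,"dy":0,"dz":0.045}
    - {"jaw":0.05,"yaw":0,"dx":0,"dy":0,"dz":0.03}
    - {"jaw":0.05,"yaw":0,"dx":0,"dy":0,"dz":0.01}
    - {"jaw":0.05,"yaw":0,"dx":0,"dy":0,"dz":0}
    - {"jaw":0.05,"yaw":0,"dx":0,"dy":0,"dz":0}

```text
t: 28.98
tool_pos: [0.6063, -0.3534, 0.0351]
orientation: [2.919, -1.16, 0.005]
force: [-1.0, 0.1, -1.3]
opening: 0.0582
gripper_force: 50.0
```

Request:
carry_out:
  moves:
    - {"jaw":0.05,"yaw":0,"dx":-0.001,"dy":0,"dz":0.005}
    - {"jaw":0.05,"yaw":0,"dx":0,"dy":0,"dz":0.003}
    - {"jaw":0.05,"yaw":0,"dx":0,"dy":0,"dz":0.002}
    - {"jaw":0.05,"yaw":0,"dx":0,"dy":0,"dz":0.001}
    - {"jaw":0.05,"yaw":0,"dx":0,"dy":0,"dz":0}
    - {"jaw":0.05,"yaw":0,"dx":0,"dy":0,"dz":0}

```text
t: 29.72
tool_pos: [0.6045, -0.3518, 0.0225]
orientation: [2.92, -1.16, -0.0]
force: [-3.3, 2.0, 5.0]
opening: 0.058
gripper_force: 50.0
```

Request:
carry_out:
  moves:
    - {"jaw":0.078,"yaw":0,"dx":0,"dy":0,"dz":0}
    - {"jaw":0.078,"yaw":0,"dx":0,"dy":0,"dz":0}
    - {"jaw":0.078,"yaw":0,"dx":0,"dy":0,"dz":0}
    - {"jaw":0.078,"yaw":0,"dx":0,"dy":0,"dz":-0.03}
    - {"jaw":0.078,"yaw":0,"dx":0,"dy":0,"dz":-0.05}
    - {"jaw":0.078,"yaw":0,"dx":0,"dy":0,"dz":-0.05}
    - {"jaw":0.078,"yaw":0,"dx":0,"dy":0,"dz":-0.05}
    - {"jaw":0.078,"yaw":0,"dx":-0.029,"dy":0.036,"dz":0}

```text
t: 30.72
tool_pos: [0.5628, -0.3596, 0.2086]
orientation: [2.919, -1.155, 0.018]
force: [-0.7, -0.6, -0.0]
opening: 0.0781
gripper_force: 0.0
```

Request:
carry_out:
  moves:
    - {"jaw":0.078,"yaw":0,"dx":-0.029,"dy":0.036,"dz":0}
    - {"jaw":0.078,"yaw":0,"dx":-0.029,"dy":0.036,"dz":0}
    - {"jaw":0.078,"yaw":0,"dx":-0.029,"dy":0.036,"dz":0}
    - {"jaw":0.078,"yaw":0,"dx":-0.029,"dy":0.036,"dz":0}
    - {"jaw":0.078,"yaw":0,"dx":0,"dy":0,"dz":0}
    - {"jaw":0.078,"yaw":0,"dx":0,"dy":0,"dz":0}

```text
t: 31.48
tool_pos: [0.3758, -0.3835, 0.202]
orientation: [2.919, -1.161, 0.002]
force: [-0.6, -1.4, 0.2]
opening: 0.078
gripper_force: 0.0
```

Run:
```python
from h import *
delta([.3758,-.3838,.098])
im,m=snap('wrist','n.png');np.save('n.npy',m['view'])
cv2.imwrite('pics/n2.png',cv2.resize(im[:,:,::-1],(800,600)))
```

```text
at [ 0.3758 -0.3835  0.202 ] hdg -133.36 delta [1.00e-04 2.00e-04 1.04e-01] q6 1.44
```

View pics/n2.png

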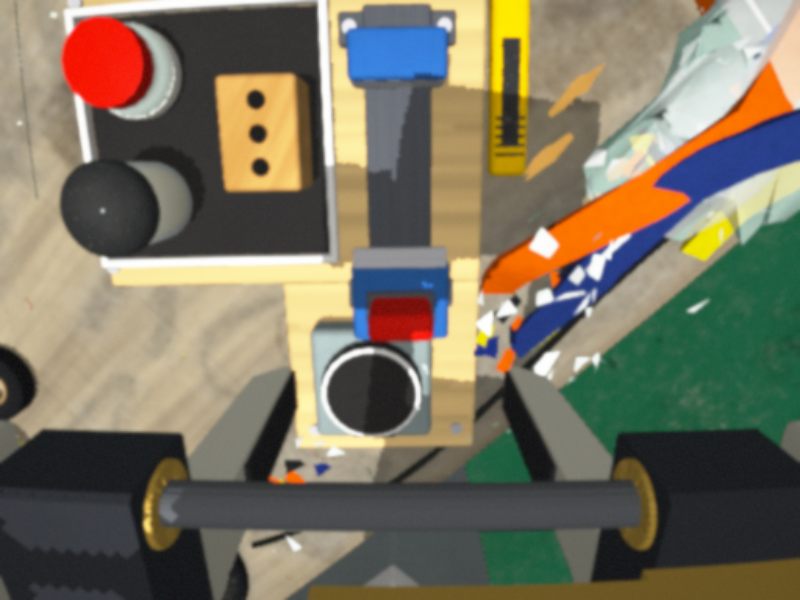

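Jar, red jar and block all stand in the tray. The red grip is at (402,318). Closing the vise.

Request:
carry_out:
  moves:
    - {"jaw":0.078,"yaw":0,"dx":0,"dy":0,"dz":0.05}
    - {"jaw":0.078,"yaw":0,"dx":0,"dy":0,"dz":0.04}
    - {"jaw":0.078,"yaw":0,"dx":0,"dy":0,"dz":0.016}
    - {"jaw":0.03,"yaw":0,"dx":0,"dy":0,"dz":0}
    - {"jaw":0.03,"yaw":0,"dx":0,"dy":0,"dz":0}
    - {"jaw":0.03,"yaw":0,"dx":0,"dy":0,"dz":0}
    - {"jaw":0.03,"yaw":0,"dx":0,"dy":0,"dz":0}
    - {"jaw":0.03,"yaw":0,"dx":0,"dy":0,"dz":0}
  grip_force: 30

```text
t: 32.52
tool_pos: [0.3756, -0.3837, 0.0964]
orientation: [2.919, -1.159, 0.002]
force: [-0.2, -0.5, 3.5]
opening: 0.0357
gripper_force: 30.0
```

Request:
carry_out:
  moves:
    - {"jaw":0.03,"yaw":0,"dx":0,"dy":0,"dz":0}
    - {"jaw":0.03,"yaw":0,"dx":0,"dy":0,"dz":0}

```text
t: 32.78
tool_pos: [0.3756, -0.3837, 0.0964]
orientation: [2.919, -1.159, 0.001]
force: [-1.1, 0.7, 5.7]
opening: 0.0361
gripper_force: 30.0
```

Request:
carry_out:
  moves:
    - {"jaw":0.03,"yaw":0,"dx":0.014,"dy":0,"dz":0}
    - {"jaw":0.03,"yaw":0,"dx":0.018,"dy":0,"dz":0}
    - {"jaw":0.03,"yaw":0,"dx":0.018,"dy":0,"dz":0}
    - {"jaw":0.03,"yaw":0,"dx":0.018,"dy":0,"dz":0}
    - {"jaw":0.03,"yaw":0,"dx":0.018,"dy":0,"dz":0}
    - {"jaw":0.03,"yaw":0,"dx":0.012,"dy":0,"dz":0}
    - {"jaw":0.03,"yaw":0,"dx":0.005,"dy":0,"dz":0}
    - {"jaw":0.03,"yaw":0,"dx":0,"dy":0,"dz":0}

```text
t: 33.78
tool_pos: [0.4519, -0.4538, 0.0964]
orientation: [-2.919, 1.158, -0.003]
force: [5.2, 1.9, 4.1]
opening: 0.0358
gripper_force: 30.0
```

Run:
```python
from h import *
delta([.3756,-.3837,.0964]);print(read_state()['force'])
```

```text
at [ 0.4519 -0.4538  0.0964] hdg -133.29 delta [-0.1036  0.0013 -0.0002] q6 1.46
[5.1780745  1.86818192 4.08286161]
```

Request:
carry_out:
  moves:
    - {"jaw":0.03,"yaw":0,"dx":0.002,"dy":0,"dz":0}
    - {"jaw":0.03,"yaw":0,"dx":0,"dy":0,"dz":0}
    - {"jaw":0.075,"yaw":0,"dx":0,"dy":0,"dz":0}
    - {"jaw":0.075,"yaw":0,"dx":0,"dy":0,"dz":0}
    - {"jaw":0.075,"yaw":0,"dx":0,"dy":0,"dz":0}
    - {"jaw":0.075,"yaw":0,"dx":0,"dy":0,"dz":0}
    - {"jaw":0.075,"yaw":0,"dx":0,"dy":0,"dz":-0.04}
    - {"jaw":0.075,"yaw":0,"dx":0,"dy":0,"dz":-0.05}

```text
t: 34.78
tool_pos: [0.4509, -0.4544, 0.1847]
orientation: [-2.918, 1.159, 0.005]
force: [0.2, -1.3, 0.5]
opening: 0.0752
gripper_force: 0.0
```

Request:
carry_out:
  moves:
    - {"jaw":0.075,"yaw":0,"dx":-0.05,"dy":0,"dz":-0.03}
    - {"jaw":0.075,"yaw":0,"dx":-0.05,"dy":0,"dz":-0.03}
    - {"jaw":0.075,"yaw":0,"dx":0,"dy":0,"dz":0}
    - {"jaw":0.075,"yaw":0,"dx":0,"dy":0,"dz":0}

```text
t: 35.28
tool_pos: [0.3792, -0.387, 0.2456]
orientation: [2.919, -1.16, 0.001]
force: [-0.5, 0.3, -0.8]
opening: 0.0752
gripper_force: 0.0
```

Run:
```python
from h import *
im,m=snap('wrist','o.png');np.save('o.npy',m['view'])
cv2.imwrite('pics/o2.png',cv2.resize(im[:,:,::-1],(800,600)))
```

```text
(no output)
```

View pics/o2.png

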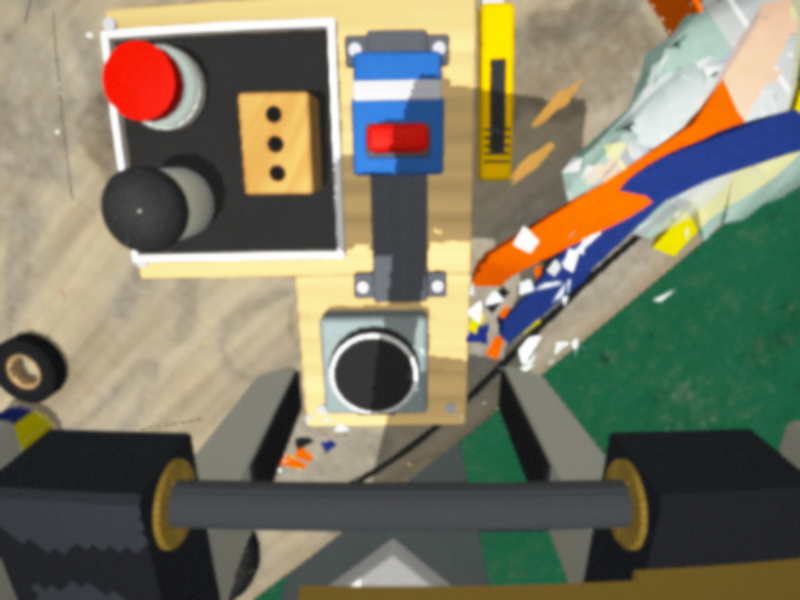

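The vise is shut, with the jaw against the fixed jaw at (398,90). Black lid (146,208), red lid (141,80) and block (276,143) are inside the rim. Handing in after a quick numeric check.

Run:
```python
from fr import *
m=camera_model('wrist');m['view']=np.load('o.npy')
rep(m,1.5625,[('red',141,80,.06),('jar',146,208,.079),('block',276,143,.055)])
print(close_job())
```

```text
red [ 0.6019 -0.3539] tray 0.0439 0.0419
jar [ 0.5377 -0.2968] tray -0.042 0.0401
block [ 0.5077 -0.3896] tray -0.0008 -0.0483
the job is handed in; nothing more can be done
None
```

The job is handed in, but no verdict was returned: block, black-lidded jar and red-lidded jar stand in the tray, both jars were pressed on the counter until I felt its stop, the spool was absent, and the vise is shut.

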